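# Aim the tablet and show it the round coaster

### The job

Get the tablet on its stand ready to photograph a coaster: swivel it square to its foot and lean it back 30 degrees from upright. Then draw the round coaster up out of the rack, turn it parallel to the screen and finish holding it there, still and in the air, centred about 20 cm straight out from the screen; do not put it down or let go. Leave the other coasters and the tableware where they are.

Things in the scene. Friction and masses are not known exactly. Their poses are not given: they have to be found in the camera images.
- foot: Fixed aluminium foot of the tablet stand, a plate 140 (x) x 160 (y) x 12 mm on the table with a rubber strip along its front edge. Origin: centre of its underside, on the swivel axis. Its -x is the front, where the screen looks when the swivel is 0; z up.
- swivel (a joint): Swivel of the post and tablet about the vertical axis through the foot's origin, rad. 0: screen square to the foot, looking along the foot's -x; positive turns counter-clockwise seen from above. Range -1.0 to 1.0. Stiff (0.12 N m): stays where left. The tablet turns as one with the post.
- tilt (a joint): Tilt of the tablet about a horizontal axis (the foot's y when swivel is 0) crossing the swivel axis 135 mm above the table, rad. 0: screen upright; positive: top edge leans back, away from the side the screen looks to; 30 degrees is 0.524. Range -0.2 to 0.9. Stiff (0.12 N m), balanced: stays where left.
- screen (a point): Centre of the black screen of the grey tablet, 200 wide, 126 high, 10 mm thick. Axes: -x straight out of the screen, y along the width, z up its height. The tablet body lies 13 to 23 mm in front of the tilt axis, mid-height at the axis; this point 23.5 mm in front. Its top rim can be gripped across the thickness: the bracket behind (40 mm square) and post stay within 20 mm above the axis.
- round_coaster: The round wooden coaster, a plain disc 92 mm across and 10 mm thick, about 50 g, standing on edge in one of the three slots of the rack. Origin: centre of the disc; x is the axis of the disc (normal to its faces).
- square_coaster: Square wooden coaster 84 x 84 x 10 mm, on edge in another slot; leave it. Origin at its centre, x normal to its faces.
- hex_coaster: Six-sided wooden coaster, 84 mm across flats, 10 mm thick, on edge in another slot; leave it. Origin at its centre, x normal to its faces.
- rack: Fixed wooden coaster rack 196 (x) x 112 (y) mm, open above. Origin: centre of its underside. Three slots at x = -68, 0, +68 mm hold coasters on edge, faces across x. Floor 8 mm high; each slot is 14 mm between two 6 mm dividers, tops 38 mm above the table; side rails at y = +-50 to 56 mm, 60 mm high. The round coaster reaches 100 mm above the table.
- bowl: White ceramic lidded bowl, 104 mm wide, 80 mm high; leave it. Origin: centre of its underside.
- dish: Aluminium dish, 140 mm wide, 22 mm high; leave it. Origin: centre of its underside.
- chopsticks: Pair of bamboo chopsticks, 230 mm long, lying across two ceramic rests, 17 mm high; leave it. Origin: centre at table level, x along the sticks.
- cup: Blue ceramic cup, 72 mm wide, 75 mm high; leave it. Origin: centre of its underside.
Not all that is in view belongs to the job. What is shaped like the round_coaster but blue is not meant. Of the things that look like the foot, the larger one is meant.

How it is judged:
By the outcome, as a careful person would: the job done as asked, in the order asked, and still so for the second after the job is handed in, while the arm keeps its last pose, push and grip.
It also fails if it takes over 45 s, if anything falls off the work surface, if the arm or the gripper's body presses on something with over 40 N, if the wrist force passes 120 N, or if a joint passes its speed limit or range.

### The arm

A 7-joint arm with a two-finger parallel gripper is mounted at the origin on the work surface. World frame = base frame: x ahead of the robot, y to its left, z up, the work surface at z = 0. Lengths are in mm, angles in rad, forces in N, time in s.
With the tool pointing down it reaches from about 425 to 1025 mm from the base axis. Payload 3.6 kg.
Tool frame: the origin (TCP) lies midway between the tips of the shut fingers; the grasp point (between the pads) lies 19 mm behind it (ctrl.hold_point_z is the distance from the TCP to the grasp point, in mm); z points along the fingers, y is the direction in which the jaws open and shut (so a half turn about z gives the same grasp; the last joint's range is limited). The gripper opens to 85 mm and grips with 20 to 120 N. Pads are 22 mm wide; open, the fingers measure 114 mm over their backs; the gripper's body (76 mm by 85 mm) begins 54 mm behind the grasp point. The pads swing forward as they close: fully open they stand 13 mm farther back than shut.
Start: joints at [1.167, 0.591, 0.048, 1.609, -0.033, 0.943, -0.034], TCP at [221.031, -690.489, 231.302] pointing down, gripper open.
Joint ranges: [-2.69, 2.69], [-0.47, 2.24], [-1.27, 1.36], [0.19, 2.51], [-1.53, 4.68], [0.08, 2.07], [-3.09, 3.09]. Speed limits (rad/s): [2.57, 2.57, 3.14, 3.14, 3.14, 3.14, 3.14].

### API

Orientations are given as a unit quaternion [w, x, y, z].
In Python, from rig import status, viewer, order, ctrl gives the robot as it stands.
- The arm moves only by the tool step_arm, never from a script. Its argument "moves" is text: rows parted by semicolons, each of 6 numbers parted by spaces: the shift along the world's x, y, z in units of 60 mm (1.0 is 60 mm), then the turn, a rotation vector about the world's x, y, z in degrees. A call has exactly 10 rows; each row is the pose to reach, as a shift and turn from the pose commanded when the call began; what a row does not reach only later rows make up. A row lasts 1/8 s, in which the tool goes at most 62.5 mm and 10.7 degrees, less where a joint would pass 70% of its speed; a pose out of reach is approached as far as the arm can. A call with a gripper value outside its range is refused whole. "jaw" is the opening, from 0 (shut) to 1 (fully open), set as the call begins (left out, the last holds). The fingers move at their own pace and stop on an object; "squeeze" is the grip in N (left out, the last holds). Time passes only in rows, so rows that repeat a pose let the fingers close, or fill a call up. It gives the time, the measured TCP pose, the force and the opening at its end, in the units of the state.
- status.sense(): the state, without advancing time (a new reading comes with each control period).
- viewer.snapshot(name): name is "scene" or "top"; returns a dict with "pixels" (420x560x3 uint8, red, green, blue), "range_z" (420x560 float32, mm along the optical axis (not along the pixel's ray), 0 where there is no reading), "K" (3x3 intrinsics, pixels), "D" ([k1, k2, p1, p2, k3] as OpenCV has them; the pictures are not rectified), "view" (4x4, takes a point from world to camera coordinates). Camera axes: x right, y up, looking along -z (the intrinsics and any distortion apply to the point x, -y, -z); pixel columns grow to the right and rows downward; lengths in mm; the calibration is good to about 2 mm. A picture is of the moment at which its call begins.
- order.close_job(): hands the job in, once; it reports no verdict.
The state is a dict: "time": time; "qpos": joint angles; "joint_velocities": joint speeds; "effort": joint torques, N m; "ee_pos": TCP position; "tool_rot": TCP orientation; "wrist_force": force on the tool from outside, world axes, zero at the start; "moment": the same for the moment, N m; "gripper_width": opening from 0.0 (shut) to 1.0 (fully open).
Only numpy, scipy, OpenCV 4.12 (cv2) and the standard library are available. Lean on these libraries where they do the work, as an engineer would, in place of code of your own. Each camera call takes 0.05 s, during which the arm holds its last target. There are 200 camera calls.

## Working session

There is one attempt and no reset: what is moved stays moved. The work goes in short steps, Python scripts to look and compute and a tool call to move; the robot and the scene stay as the last step left them, time stands still between calls to the robot, and variables do not carry over. Pictures are saved under pics/ and viewed, about 8 in all and at most 12, crops included, and the job is handed in when it is done.

Besides the shell and the picture viewer there is one more tool, called after ">>>" as a command line: name --argument value ..., lists and objects as JSON in quotes. step_arm: Moves the arm, as the interface text tells. Its arguments: {"type":"object","properties":{"moves":{"type":"string"},"jaw":{"type":"number"},"squeeze":{"type":"number"}},"required":["moves"]}

```bash
ls; mkdir -p pics; python3 - <<'E'
from rig import status, viewer, order, ctrl
import numpy as np,cv2
print(status.sense(), ctrl.hold_point_z)
for n in("scene","top"):
    s=viewer.snapshot(n); np.savez(f"{n}0.npz",**s)
    print(n,s["K"],s["D"],s["view"])
    cv2.imwrite(f"pics/{n}0.png",s["pixels"][:,:,::-1])
E
```

```text
pics
{'time': 0.0, 'qpos': array([ 1.16748938,  0.59210282,  0.04828404,  1.60982116, -0.03333276,
        0.94266288, -0.03368241]), 'joint_velocities': array([-0.00084657,  0.00075321,  0.00019761,  0.00035528,  0.00125077,
        0.00160569,  0.00145618]), 'effort': array([-2.07233497e-04, -5.48679936e+01,  1.54710017e+00, -1.98125088e+01,
        9.45415377e-03,  8.89560906e-03, -1.53196794e-05]), 'ee_pos': array([ 220.81087627, -689.70252163,  230.15268813]), 'tool_rot': array([-1.07390399e-03,  9.88018737e-01,  1.54330088e-01, -2.12518647e-04]), 'wrist_force': array([-0.79208313,  0.19266593,  0.32995277]), 'moment': array([ 0.02408757,  0.02318747, -0.04014637]), 'gripper_width': 1.0004325070182598} 18.700000000000003
scene [[389.68849796   0.         273.10445947]
 [  0.         389.68849796 208.80358803]
 [  0.           0.           1.        ]] [-0.10780014  0.          0.          0.          0.        ] [[ 6.96269461e-01  7.17697242e-01  1.09318752e-02 -3.60893584e+02]
 [-4.39779010e-01  4.14513198e-01  7.96726573e-01  1.69634700e+02]
 [ 5.67277057e-01 -5.59543991e-01  6.04241063e-01 -1.36679211e+03]
 [ 0.00000000e+00  0.00000000e+00  0.00000000e+00  1.00000000e+00]]
top [[405.74072738   0.         281.33812103]
 [  0.         405.74072738 215.60365339]
 [  0.           0.           1.        ]] [0.03777966 0.         0.         0.         0.        ] [[ 1.69885278e-02 -9.99803800e-01  1.01858422e-02 -3.81343653e+01]
 [ 9.87404525e-01  1.83788084e-02  1.57144912e-01 -5.22180433e+02]
 [-1.57301284e-01  7.38788602e-03  9.87523025e-01 -9.35754683e+02]
 [ 0.00000000e+00  0.00000000e+00  0.00000000e+00  1.00000000e+00]]
```

View pics/scene0.png

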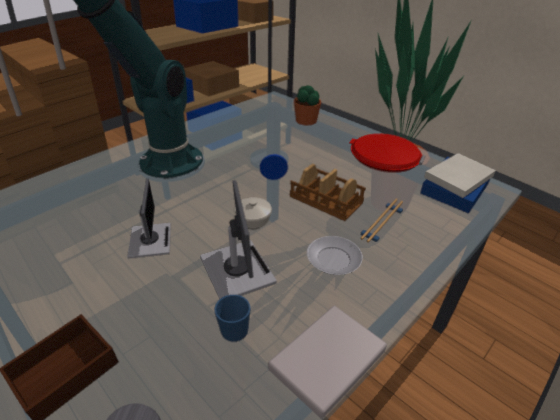

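View pics/top0.png

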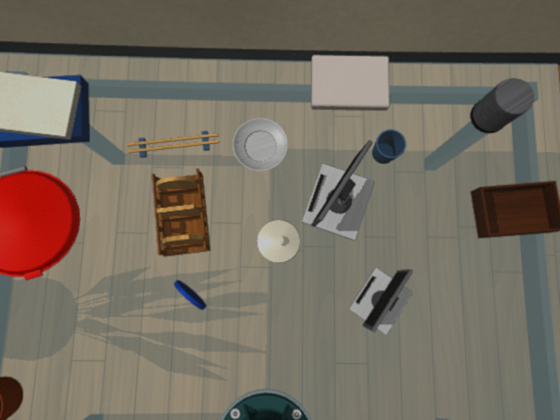

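Scene: the large stand is at about (238,240) and the rack at (328,190). In the top view the large foot is at (338,200), its rubber strip on the left at (317,192), and the rack is at (182,215). The dish, bowl, cup and small stand are nearby. Next I'll make world point clouds and crops.

```bash
cat > h.py <<'E'
import numpy as np,cv2
from rig import status, viewer, order, ctrl
def cloud(s):
    h,w=s["range_z"].shape; u,v=np.meshgrid(np.arange(w),np.arange(h))
    n=cv2.undistortPoints(np.stack([u,v],-1).reshape(-1,1,2).astype(float),s["K"],s["D"]).reshape(h,w,2)
    z=s["range_z"]; P=np.stack([n[...,0]*z,-n[...,1]*z,-z],-1)
    V=s["view"]; W=(P-V[:3,3])@V[:3,:3]
    W[z<=0]=np.nan; return W
def proj(s,X):
    V=s["view"]; c=np.atleast_2d(X)@V[:3,:3].T+V[:3,3]; c=c*[1,-1,-1]
    return cv2.projectPoints(c,np.zeros(3),np.zeros(3),s["K"],s["D"])[0].reshape(-1,2)
E
python3 - <<'E'
from h import *
np.set_printoptions(precision=1,suppress=True)
for n,boxes in(("top",[(140,160,230,270),(280,120,400,250)]),("scene",[(275,150,380,225),(190,170,290,300)])):
    s=dict(np.load(n+"0.npz")); W=cloud(s)
    np.save(n+"0W.npy",W)
    ims=[cv2.resize(s["pixels"][b:d,a:c,::-1],(400,int(400*(d-b)/(c-a))),interpolation=cv2.INTER_CUBIC)[:580] for a,b,c,d in boxes]
    H=max(i.shape[0] for i in ims)
    cv2.imwrite(f"pics/{n}c.png",np.hstack([cv2.copyMakeBorder(i,0,H-i.shape[0],0,0,0) for i in ims]))
W=np.load("top0W.npy")
for u,v in[(317,192),(330,170),(350,230),(362,150),(320,218),(340,195),(180,180),(180,212),(180,238),(160,240),(278,240),(260,145),(388,147),(190,293),(200,300)]: print(u,v,W[v,u])
E
```

```text
317 192 [ 588.1 -117.    16.4]
330 170 [ 646.5 -150.1   11.7]
350 230 [ 494.6 -199.2   12. ]
362 150 [ 638.9 -192.6  196.6]
320 218 [ 494.1 -105.5  199.9]
340 195 [ 554.3 -154.8  143.2]
180 180 [592.1 205.   97.2]
180 212 [524.  209.9  60.1]
180 238 [459.5 198.8  91.8]
160 240 [462.7 269.5   0.9]
278 240 [459.8 -21.9  81.4]
260 145 [710.2  28.6   7.4]
388 147 [ 711.9 -299.8    5. ]
190 293 [337.6 174.5  69.8]
200 300 [321.3 155.6  46. ]
```

View pics/topc.png

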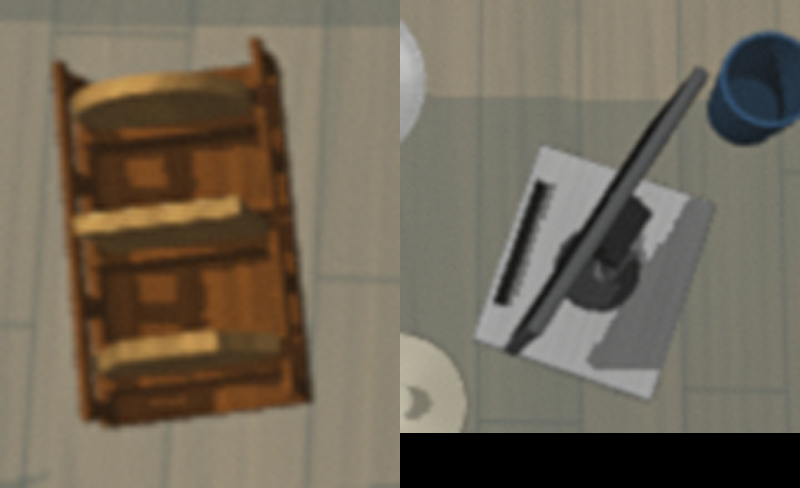

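View pics/scenec.png

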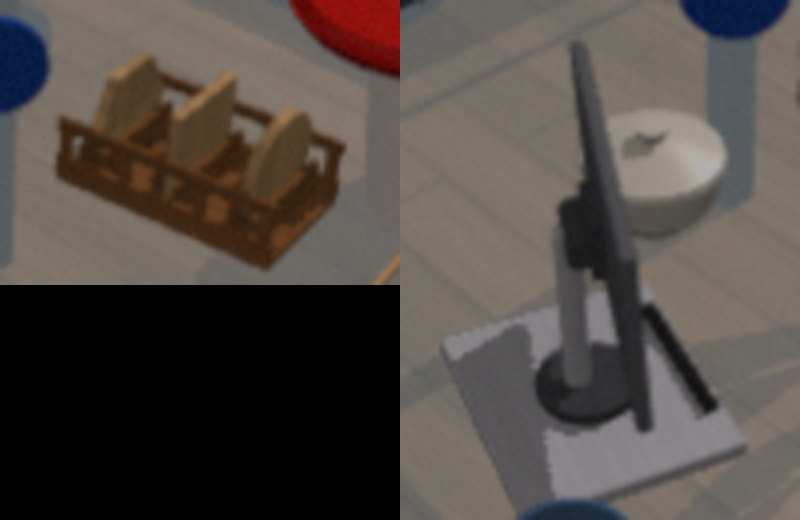

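The round coaster is the one in the farthest slot (top crop (165,95)). The tablet is swivelled off its foot, with its top rim running from (500,345) to (700,75) in the crop. Now the fits.

```bash
cat > fit.py <<'E'
from h import *
np.set_printoptions(precision=3,suppress=True)
def both(tag=None):
    out=[]
    for n in("top","scene"):
        if tag is None: W=np.load(n+"0W.npy")
        else:
            s=viewer.snapshot(n); W=cloud(s); np.savez(f"{n}{tag}.npz",W=W,pixels=s["pixels"])
        out.append(W.reshape(-1,3))
    return out
def sel(P,lo,hi): return P[np.all((P>lo)&(P<hi),1)]
def plane(p):
    for _ in range(8):
        c=np.median(p,0) if _==0 else p.mean(0); n=np.linalg.svd(p-c,full_matrices=False)[2][2]
        d=(p-c)@n; p=p[abs(d)<max(2,2*d.std())]
    return c,n,d.std(),len(p)
E
python3 - <<'E'
from fit import *
for nm,P in zip(("top","scene"),both()):
    print(nm)
    f=sel(P,[430,-290,9],[700,-60,15]); r=cv2.minAreaRect(f[:,:2].astype(np.float32)); print("foot",r,len(f), cv2.boxPoints(r).tolist())
    t=sel(P,[430,-290,90],[740,-60,260]); print("tabl",len(t),t.min(0),t.max(0))
    q=sel(P,[400,100,54],[680,280,62]); r=cv2.minAreaRect(q[:,:2].astype(np.float32)); print("rack60",r,len(q))
    q=sel(P,[400,100,66],[680,280,110])
    for a,b in((400,490),(490,555),(555,680)):
        k=q[(q[:,0]>a)&(q[:,0]<b)]; print("coaster",len(k),k.min(0),k.max(0)); c,n,s,m=plane(k); print(c,n,s,m)
    np.save("/tmp/t_%s.npy"%nm,t)
E
```

```text
top
foot ((600.9692993164062, -183.47219848632812), (144.9175567626953, 236.18206787109375), 68.79447937011719) 2202 [[464.6649475097656, -208.3094940185547], [684.8548583984375, -293.73992919921875], [737.273681640625, -158.63490295410156], [517.083740234375, -73.2044677734375]]
tabl 893 [ 490.266 -213.031   90.251] [661.217 -98.492 202.311]
rack60 ((528.4962158203125, 214.61251831054688), (194.39183044433594, 114.37383270263672), 8.285079956054688) 508
coaster 193 [451.238 165.579  66.7  ] [469.858 242.694  96.648]
[459.901 201.256  86.122] [-0.971 -0.158  0.178] 2.8142072490735113 182
coaster 248 [516.997 171.817  66.428] [538.107 257.388  96.195]
[525.936 213.814  87.445] [-0.962 -0.14   0.236] 2.4409201618527647 233
coaster 272 [583.6   179.225  66.091] [604.124 268.014 102.137]
[591.948 220.794  86.293] [-0.984 -0.152  0.092] 1.7952079324842611 200
scene
foot ((598.1873779296875, -182.7809600830078), (145.96331787109375, 229.47988891601562), 68.73418426513672) 1904 [[464.79022216796875, -209.177490234375], [678.6443481445312, -292.4087829589844], [731.5845336914062, -156.38442993164062], [517.7304077148438, -73.15313720703125]]
tabl 918 [ 491.736 -214.487   90.199] [ 663.864 -104.434  201.487]
rack60 ((528.0390625, 212.75112915039062), (191.66891479492188, 114.36829376220703), 8.233386993408203) 357
coaster 140 [452.866 167.251  66.325] [471.677 241.155  95.007]
[465.583 201.389  79.818] [0.987 0.154 0.039] 1.035967682626783 93
coaster 169 [515.474 170.95   66.376] [538.322 255.741  95.675]
[530.902 211.091  81.527] [0.99  0.141 0.028] 1.0384678548474537 120
coaster 174 [588.315 178.899  66.111] [605.797 267.066 103.162]
[598.649 221.103  82.279] [0.991 0.131 0.006] 0.8195732209743596 117
```

```bash
python3 - <<'E'
from fit import *
T,S=both()
F=[]
for P in (T,S):
    f=sel(P,[430,-290,9.5],[700,-60,14]); m=np.zeros((300,300),np.uint8)
    m[(f[:,0]-420).astype(int),(f[:,1]+300).astype(int)]=255
    m=cv2.morphologyEx(m,cv2.MORPH_CLOSE,np.ones((9,9)))
    n,l,st,_=cv2.connectedComponentsWithStats(m); k=1+np.argmax(st[1:,4])
    f=f[l[(f[:,0]-420).astype(int),(f[:,1]+300).astype(int)]==k]; r=cv2.minAreaRect(f[:,:2].astype(np.float32)); print("foot",r,len(f)); F.append(f)
f=np.vstack(F);r=cv2.minAreaRect(f[:,:2].astype(np.float32)); print(r)
for nm in("top","scene"):
    t=np.load(f"/tmp/t_{nm}.npy")
    for z in range(90,206,10):
        k=t[(t[:,2]>=z)&(t[:,2]<z+10)]
        if len(k)>5:
            vx,vy,x0,y0=cv2.fitLine(k[:,:2].astype(np.float32),cv2.DIST_HUBER,0,.01,.01).ravel(); print(nm,z,len(k),np.degrees(np.arctan2(vy,vx)),x0,y0,k[:,:2].min(0),k[:,:2].max(0))
E
```

```text
foot ((561.8067016601562, -187.67845153808594), (103.08211517333984, 160.067138671875), 70.94037628173828) 1201
foot ((567.4605102539062, -171.20184326171875), (140.61325073242188, 162.35415649414062), 71.11227416992188) 1599
((567.4605102539062, -171.20184326171875), (140.61325073242188, 162.35415649414062), 71.11227416992188)
top 90 18 -32.08906 568.15955 -141.05656 [ 493.865 -193.757] [652.142 -98.492]
top 100 19 -32.23761 587.5071 -153.76585 [ 492.103 -192.997] [649.5   -99.643]
top 110 21 -32.075005 555.39404 -134.11661 [ 492.919 -196.574] [654.947 -98.86 ]
top 120 24 -31.94771 577.7538 -149.2901 [ 492.376 -202.284] [ 661.217 -100.401]
top 130 58 -48.14537 553.212 -163.67467 [ 493.452 -191.25 ] [643.99  -99.486]
top 140 118 -43.01505 561.4537 -166.27525 [ 491.669 -195.187] [ 650.047 -100.231]
top 150 76 -37.388756 568.5929 -162.15898 [ 491.876 -193.975] [ 646.827 -100.035]
top 160 20 -32.019104 573.5625 -148.27258 [ 491.613 -197.926] [ 652.916 -100.609]
top 170 20 -32.246426 578.86926 -151.98781 [ 491.713 -197.147] [ 650.444 -101.952]
top 180 45 -32.15775 577.8811 -152.31384 [ 4
[... 513 characters left out ...]
26] [ 662.699 -106.834]
scene 130 81 -19.575623 608.664 -190.14687 [ 497.111 -211.633] [ 662.883 -110.019]
scene 140 128 -22.407307 591.29626 -180.58603 [ 504.016 -211.976] [ 662.068 -114.989]
scene 150 93 -29.125046 597.21387 -176.89497 [ 495.412 -212.953] [ 662.782 -110.286]
scene 160 37 -31.184692 603.62494 -177.73991 [ 497.675 -212.819] [ 661.945 -111.846]
scene 170 41 -31.676834 601.4999 -177.6572 [ 492.269 -213.455] [ 662.544 -109.413]
scene 180 42 -31.355246 606.10144 -180.68848 [ 494.603 -213.951] [ 662.417 -111.024]
scene 190 218 -32.205826 593.67914 -170.41791 [ 491.736 -214.487] [ 661.281 -104.798]
scene 200 73 -32.031265 578.1826 -158.20561 [ 498.289 -212.732] [ 659.194 -104.434]
```

```bash
cat > plan.py <<'E'
from h import *
from scipy.spatial.transform import Rotation as R
np.set_printoptions(precision=3,suppress=True)
C=np.array([567.5,-171.2,135.]); FR=np.radians(71.1)
def cur():
    s=status.sense(); q=s["tool_rot"]; return s["ee_pos"],R.from_quat(np.r_[q[1:],q[0]])
def tool(yaw_jaw,lean,sgn=1):
    """jaw axis horizontal azimuth (rad) = 'front'; tool z = down, leaned back by lean"""
    f=np.array([np.cos(yaw_jaw),np.sin(yaw_jaw),0]);u=np.array([0,0,1.])
    z=-(u*np.cos(lean)-f*np.sin(lean)); y=(f*np.cos(lean)+u*np.sin(lean))*sgn
    return R.from_matrix(np.c_[np.cross(y,z),y,z])
def tabgrip(yaw,lean,h=30):
    """TCP for the tablet: mid-plane 18 mm ahead, h above axis along the tablet"""
    f=np.array([np.cos(yaw),np.sin(yaw),0]);u=np.array([0,0,1.])
    n=f*np.cos(lean)+u*np.sin(lean); t=u*np.cos(lean)-f*np.sin(lean)
    return C+18*n+h*t, tool(yaw,lean,-1)
def show(p,r,p0=None,r0=None):
    if p0 is None: p0,r0=cur()
    print("shift",(p-p0)/60,"turn",np.degrees((r*r0.inv()).as_rotvec()))
E
python3 - <<'E'
from plan import *
p,r=tabgrip(np.radians(57.8),np.radians(3))
print(p); show(p+[0,0,90],r); show(p,r)
E
```

```text
[ 576.242 -157.318  165.901]
shift [5.924 8.874 0.427] turn [  2.956  -0.381 -49.944]
shift [ 5.924  8.874 -1.073] turn [  2.956  -0.381 -49.944]
```

>>> step_arm --moves "0.6 0.8 0.4 0 0 -5; 1.2 1.6 0.43 0 0 -10; 1.8 2.4 0.43 0 0 -15; 2.4 3.3 0.43 0 0 -20; 3 4.2 0.43 0 0 -26; 3.6 5.1 0.43 0 0 -32; 4.2 6.0 0.43 0.5 0 -37; 4.8 7.0 0.43 1 0 -42; 5.4 8 0.43 2 -0.2 -47; 5.92 8.87 0.43 2.95 -0.4 -50" --jaw 1

```text
time: 1.35
ee_pos: [565.1, -175.9, 256.8]
tool_rot: [-0.024, 0.96, -0.279, 0.007]
wrist_force: [1.0, -0.6, -0.4]
gripper_width: 1.0
```

```bash
python3 - <<'E'
from plan import *
p,r=tabgrip(np.radians(57.8),np.radians(3))
print(status.sense()["qpos"]);show(p,r)
s=viewer.snapshot("top"); cv2.imwrite("pics/a.png",s["pixels"][100:280,230:450,::-1].repeat(3,0).repeat(3,1))
E
```

```text
[ 0.131  0.393  0.16   1.906 -0.147  0.838 -1.759]
shift [ 0.185  0.31  -1.515] turn [ 0.086 -0.059  0.163]
```

>>> step_arm --moves "0 0 0 0 0 0; 0 0 -0.25 0 0 0; 0 0.02 -0.5 0 0 0; 0 0.02 -0.75 0 0 0; 0 0.02 -1 0 0 0; 0 0.02 -1.2 0 0 0; 0 0.02 -1.4 0 0 0; 0 0.02 -1.5 0 0 0; 0 0.02 -1.5 0 0 0; 0 0.02 -1.5 0 0 0" --jaw 0.6

```text
time: 2.65
ee_pos: [586.8, -176.7, 184.4]
tool_rot: [-0.03, 0.96, -0.278, 0.03]
wrist_force: [3.0, 5.9, 63.9]
gripper_width: 0.599
```

```bash
python3 - <<'E'
from plan import *
p,r=tabgrip(np.radians(57.8),np.radians(3))
show(p,r)
s=viewer.snapshot("scene"); cv2.imwrite("pics/b.png",cv2.resize(s["pixels"][130:300,150:330,::-1],None,fx=3,fy=3))
E
```

```text
shift [-0.176  0.323 -0.309] turn [0.245 2.661 0.196]
```

View pics/b.png

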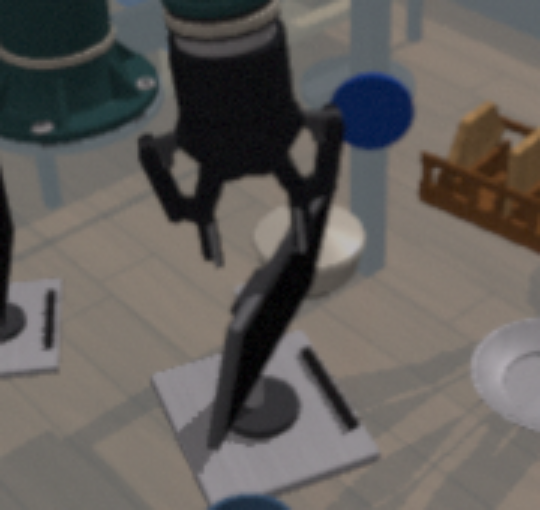

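The picture shows the front finger landed on the rim: the arm had fallen short of the commanded pose by about 20 mm in -y. I'll lift straight up and re-aim.

>>> step_arm --moves "0 0 0.3 0 0 0; 0 0 0.6 0 0 0; 0 0 0.9 0 0 0; 0 0 1.2 0 0 0; 0 0 1.5 0 0 0; 0 0 1.5 0 0 0; 0 0 1.5 0 0 0; 0 0 1.5 0 0 0; 0 0 1.5 0 0 0; 0 0 1.5 0 0 0"

```text
time: 3.95
ee_pos: [564.3, -176.6, 256.7]
tool_rot: [-0.024, 0.96, -0.278, 0.007]
wrist_force: [0.4, -0.3, 0.2]
gripper_width: 0.601
```

```bash
cat > tab.py <<'E'
from fit import *
import sys
def run(tag):
    T,S=both(tag)
    FRd=np.radians(71.1)
    for nm,P in(("top",T),("scene",S)):
        t=sel(P,[430,-300,60],[740,-50,215])
        # coarse top-rim line + slices
        for z in list(range(70,130,15))+list(range(155,205,5)):
            k=t[(t[:,2]>=z)&(t[:,2]<z+5)]
            if len(k)>8:
                vx,vy,x0,y0=cv2.fitLine(k[:,:2].astype(np.float32),cv2.DIST_HUBER,0,.01,.01).ravel()
                a=np.arctan2(vy,vx); a=a if abs(a)<np.pi/2 else a-np.sign(a)*np.pi
                n=np.array([-np.sin(a),np.cos(a)]); c=k[:,:2]-[567.5,-171.2]
                print(nm,z,len(k),"ang %.1f"%np.degrees(a),"off %.1f"%np.median(c@n),"along",(c@[np.cos(a),np.sin(a)]).min(),(c@[np.cos(a),np.sin(a)]).max())
if __name__=="__main__": run(sys.argv[1])
E
python3 - <<'E'
from plan import *
import tab
print(cur()[0], cur()[1].as_quat(), status.sense()["wrist_force"])
tab.run("1")
d=np.load("top1.npz"); e=np.load("scene1.npz")
cv2.imwrite("pics/c.png",np.hstack([cv2.resize(x["pixels"][b:b+150,a:a+150,::-1],(400,400)) for x,a,b in((d,265,115),(e,160,160))]))
E
```

```text
[ 564.313 -176.638  256.72 ] [ 0.96  -0.278  0.007 -0.024] [ 0.422 -0.259  0.191]
top 70 16 ang -61.6 off 1.6 along -87.91377587176876 72.8976061729757
top 85 39 ang -61.7 off 4.3 along -99.7459333349178 70.17412808911075
top 100 41 ang -61.9 off 7.1 along -97.88282107868598 65.66359389334474
top 115 48 ang -62.1 off 10.1 along -99.97866235365883 55.12608409702085
top 155 64 ang -61.9 off 18.2 along -99.56705934692317 42.608237070749674
top 160 52 ang -61.7 off 19.3 along -98.47355594970178 39.61888354306277
top 165 58 ang -62.0 off 20.2 along -100.17062145976098 37.01018202590415
top 170 50 ang -61.7 off 21.4 along -99.68926911283296 33.125196938774906
top 175 47 ang -61.8 off 22.3 along -99.6816603683651 26.206351585995623
top 180 54 ang -62.0 off 23.1 along -99.65975888473747 20.44967599191785
top 185 58 ang -62.0 off 24.3 along -98.91639560369218 19.985311930975502
top 190 215 ang -62.1 off 29.0 along -99.91622952488426 17.15025808388617
top 195 15 ang -62.6 off 28.6 along -97.80016030205033 -5.061618918397326
scene 70 130 ang -27.2 off -30.1 along -73.16336585664746 203.72671803
[... 205 characters left out ...]
19029 100.22018361932093
scene 155 44 ang -62.1 off 28.3 along -96.08761165667737 100.55817924595353
scene 160 44 ang -62.4 off 29.3 along -85.92567327337937 98.76921967881682
scene 165 43 ang -62.1 off 30.4 along -88.40264510252456 100.0043875029222
scene 170 47 ang -62.2 off 31.3 along -95.46387907080164 99.83280060548161
scene 175 44 ang -62.1 off 32.4 along -91.09243331896019 99.69282126875049
scene 180 62 ang -62.1 off 33.2 along -95.6317496631268 99.3198164962624
scene 185 48 ang -62.3 off 33.8 along -96.29267305778951 100.10833359648993
scene 190 263 ang -62.0 off 31.2 along -101.65066115899351 98.7443163958613
scene 195 32 ang -62.7 off 29.6 along -97.45663560706924 92.55162717986195
```

View pics/c.png

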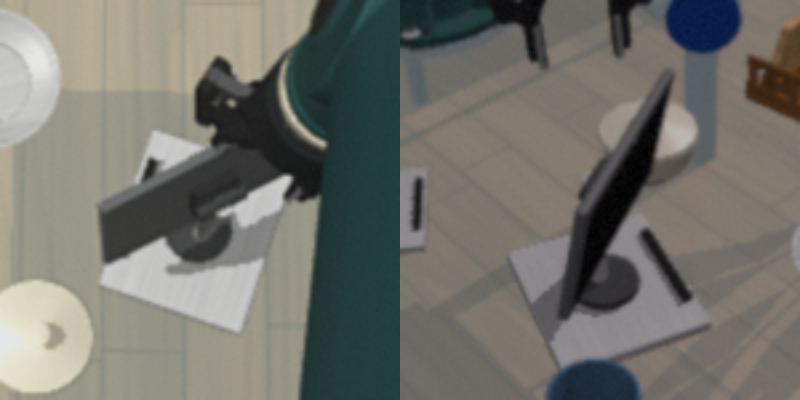

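The tablet now stands at width angle -62° (swivel -43°) and tilt -11°, nothing else was hit. I'll grip it there.

```bash
python3 - <<'E'
from plan import *
p,r=tabgrip(np.radians(28),np.radians(-11.3))
b=p-r.as_matrix()[:,2]*75
print(p,b);show(b,r);print((p-b)/60)
E
```

```text
[ 588.275 -160.154  160.891] [ 601.251 -153.254  234.438]
shift [ 0.614  0.39  -0.375] turn [ -9.749  10.513 -29.586]
[-0.216 -0.115 -1.226]
```

>>> step_arm --moves "0.2 0.15 0 -2 2 -6; 0.4 0.3 0 -4 4 -12; 0.6 0.4 0 -6 6 -18; 0.62 0.4 0 -8 8 -24; 0.62 0.4 -0.1 -9.7 10.5 -29.6; 0.62 0.4 -0.25 -9.7 10.5 -29.6; 0.62 0.4 -0.35 -9.7 10.5 -29.6; 0.62 0.4 -0.35 -9.7 10.5 -29.6; 0.62 0.4 -0.35 -9.7 10.5 -29.6; 0.62 0.4 -0.35 -9.7 10.5 -29.6" --jaw 0.8

```text
time: 5.3
ee_pos: [601.7, -153.0, 236.6]
tool_rot: [0.084, 0.853, -0.513, -0.05]
wrist_force: [-0.1, -0.8, 1.2]
gripper_width: 0.8
```

```bash
python3 - <<'E'
from plan import *
p,r=tabgrip(np.radians(28),np.radians(-11.3))
print(cur()[0],status.sense()["wrist_force"],status.sense()["qpos"]);show(p,r)
E
```

```text
[ 601.709 -153.021  236.577] [-0.096 -0.75   1.167] [-0.124  0.54   0.36   1.761 -0.068  1.023 -2.411]
shift [-0.224 -0.119 -1.261] turn [-0.036  0.087  0.028]
```

Well placed now; go in along the tool axis, watching the force.

>>> step_arm --moves "-0.03 -0.02 -0.15 0 0 0; -0.06 -0.03 -0.3 0 0 0; -0.09 -0.05 -0.5 0 0 0; -0.12 -0.06 -0.7 0 0 0; -0.15 -0.08 -0.85 0 0 0; -0.18 -0.09 -1 0 0 0; -0.2 -0.11 -1.12 0 0 0; -0.22 -0.12 -1.24 0 0 0; -0.22 -0.12 -1.24 0 0 0; -0.22 -0.12 -1.24 0 0 0"

```text
time: 6.55
ee_pos: [588.8, -159.9, 161.9]
tool_rot: [0.084, 0.853, -0.513, -0.05]
wrist_force: [0.2, 0.3, -0.1]
gripper_width: 0.798
```

>>> step_arm --moves "0 0 0 0 0 0; 0 0 0 0 0 0; 0 0 0 0 0 0; 0 0 0 0 0 0; 0 0 0 0 0 0; 0 0 0 0 0 0; 0 0 0 0 0 0; 0 0 0 0 0 0; 0 0 0 0 0 0; 0 0 0 0 0 0" --jaw 0 --squeeze 40

```text
time: 7.8
ee_pos: [588.8, -159.8, 161.9]
tool_rot: [0.084, 0.853, -0.513, -0.05]
wrist_force: [0.6, 0.7, 1.5]
gripper_width: 0.11
```

```bash
python3 - <<'E'
from plan import *
print(cur()[0],status.sense()["wrist_force"],status.sense()["gripper_width"])
p0,r0=tabgrip(np.radians(28),np.radians(-11.3))
# arc: swivel 28->71.1 at the same lean, then lean -11.3->30; relative to nominal start
print("swivel")
for k in range(1,8):
    p,r=tabgrip(np.radians(28+43.1*k/7),np.radians(-11.3)); show(p,r,p0,r0)
p0,r0=tabgrip(np.radians(71.1),np.radians(-11.3))
print("tilt")
for k in range(1,9):
    p,r=tabgrip(np.radians(71.1),np.radians(-11.3+41.3*k/8)); show(p,r,p0,r0)
E
```

```text
[ 588.768 -159.79   161.875] [0.626 0.678 1.55 ] 0.1101291440055172
swivel
shift [-0.022  0.036  0.   ] turn [0.    0.    6.157]
shift [-0.047  0.07   0.   ] turn [ 0.     0.    12.314]
shift [-0.076  0.1    0.   ] turn [ 0.     0.    18.471]
shift [-0.108  0.128  0.   ] turn [ 0.     0.    24.629]
shift [-0.143  0.151  0.   ] turn [ 0.     0.    30.786]
shift [-0.18   0.171  0.   ] turn [ 0.     0.    36.943]
shift [-0.219  0.187  0.   ] turn [ 0.   0.  43.1]
tilt
shift [-0.013 -0.038  0.034] turn [ 4.884 -1.672 -0.   ]
shift [-0.027 -0.079  0.063] turn [ 9.768 -3.344 -0.   ]
shift [-0.042 -0.122  0.089] turn [14.652 -5.017  0.   ]
shift [-0.057 -0.168  0.111] turn [19.537 -6.689  0.   ]
shift [-0.074 -0.215  0.128] turn [24.421 -8.361  0.   ]
shift [-0.09  -0.263  0.14 ] turn [ 29.305 -10.033  -0.   ]
shift [-0.107 -0.312  0.148] turn [ 34.189 -11.706   0.   ]
shift [-0.124 -0.362  0.151] turn [ 39.073 -13.378  -0.   ]
```

>>> step_arm --moves "-0.01 0.018 0 0 0 3; -0.022 0.036 0 0 0 6.2; -0.047 0.07 0 0 0 12.3; -0.076 0.1 0 0 0 18.5; -0.108 0.128 0 0 0 24.6; -0.143 0.151 0 0 0 30.8; -0.18 0.171 0 0 0 36.9; -0.219 0.187 0 0 0 43.1; -0.219 0.187 0 0 0 43.1; -0.219 0.187 0 0 0 43.1"

```text
time: 9.05
ee_pos: [575.8, -148.2, 161.8]
tool_rot: [0.096, 0.982, -0.163, -0.016]
wrist_force: [0.7, 2.1, 4.1]
gripper_width: 0.113
```

>>> step_arm --moves "-0.013 -0.038 0.034 4.88 -1.67 0; -0.027 -0.079 0.063 9.77 -3.34 0; -0.042 -0.122 0.089 14.65 -5.02 0; -0.057 -0.168 0.111 19.54 -6.69 0; -0.074 -0.215 0.128 24.42 -8.36 0; -0.09 -0.263 0.14 29.3 -10.03 0; -0.107 -0.312 0.148 34.19 -11.7 0; -0.124 -0.362 0.151 39.07 -13.38 0; -0.124 -0.362 0.151 39.07 -13.38 0; -0.124 -0.362 0.151 39.07 -13.38 0"

```text
time: 10.3
ee_pos: [568.0, -170.8, 170.9]
tool_rot: [-0.257, 0.952, -0.16, 0.042]
wrist_force: [-0.0, -0.1, 4.6]
gripper_width: 0.112
```

```bash
python3 - <<'E'
from plan import *
import tab
s=status.sense(); print(s["wrist_force"],s["moment"],s["gripper_width"],s["qpos"])
p,r=tabgrip(np.radians(71.1),np.radians(30)); show(p,r)
tab.run("2")
E
```

```text
[-0.014 -0.133  4.63 ] [ 0.129 -0.194 -0.159] 0.11171160892067586 [ 0.734  0.598 -0.365  1.943 -0.485  0.745 -1.104]
shift [-0.005  0.002 -0.015] turn [-0.186 -0.051  0.174]
top 70 74 ang -15.7 off -57.9 along 121.32578733630524 192.63925036740696
top 100 96 ang -19.1 off 46.6 along -99.99943791762986 96.02046435655441
top 115 127 ang -18.9 off 38.0 along -99.49807597681341 98.45515467555576
top 155 139 ang -19.0 off 14.7 along -99.72746142186999 98.83473736014685
top 160 142 ang -19.0 off 11.6 along -98.48161033700734 98.42602183851406
top 165 138 ang -18.9 off 8.7 along -99.96553879970291 97.29743422103053
top 170 126 ang -18.9 off 5.7 along -99.40540247078927 96.15164917228654
top 175 128 ang -18.8 off 3.1 along -99.41550340493632 98.17573512867999
top 180 109 ang -18.8 off 0.0 along -99.5762494364896 97.75135316014858
top 185 127 ang -18.8 off -2.9 along -99.52806300479537 98.60587490681523
top 190 160 ang -18.8 off -6.1 along -99.77173863764249 95.8690800205796
top 195 352 ang -19.0 off -12.6 along -99.36350084824753 98.36787670903522
top 200 96 ang -18.9 off -13.1 along -98.095
[... 381 characters left out ...]
5186 101.23344941174348
scene 160 23 ang -20.7 off 13.4 along -2.597723065016536 99.72031046682687
scene 165 27 ang -22.2 off 11.0 along 4.428664408697797 100.41920391764667
scene 170 33 ang -7.9 off -13.2 along 1.0444036525111464 98.31764309877099
scene 175 32 ang -10.5 off -14.3 along 2.4279961103187295 98.95769249888681
scene 180 43 ang -21.7 off 1.8 along 4.014069217703184 100.26716502169701
scene 185 42 ang -20.7 off -1.7 along 5.5080959323959275 99.70793821462107
scene 190 60 ang -19.9 off -5.5 along -43.65227067662866 100.27309611639086
scene 195 193 ang -17.9 off -16.9 along -44.52044635804303 99.81321171303708
scene 200 143 ang -13.3 off -20.4 along -35.5975778333622 96.403011876648
```

Swivel -18.9° (square within 0.1°) and tilt about 30.3° from the slices. Release and back out along the tablet.

>>> step_arm --moves "0 0 0 0 0 0; 0 0 0 0 0 0; 0 0 0 0 0 0; 0 0 0 0 0 0; -0.03 -0.09 0.16 0 0 0; -0.06 -0.18 0.33 0 0 0; -0.1 -0.28 0.52 0 0 0; -0.14 -0.41 0.75 0 0 0; -0.19 -0.56 1.03 0 0 0; -0.24 -0.71 1.3 0 0 0" --jaw 0.6

```text
time: 11.65
ee_pos: [553.4, -213.9, 250.2]
tool_rot: [-0.255, 0.953, -0.159, 0.043]
wrist_force: [0.1, -1.2, 0.1]
gripper_width: 0.601
```

```bash
cat >> plan.py <<'E'
def coaster():
    return np.array([595.6,223.5,61.]), tool(np.radians(8.25),0,1)
def final(c=7.):
    f=np.array([np.cos(FR),np.sin(FR),0]);u=np.array([0,0,1.]);L=np.radians(30)
    n=f*np.cos(L)+u*np.sin(L); t=u*np.cos(L)-f*np.sin(L)
    return C+223.5*n+c*t, tool(FR,L,1), n
E
python3 - <<'E'
from plan import *
import tab
tab.run("3")
print(cur()[0],status.sense()["qpos"],status.sense()["gripper_width"])
p,r=coaster(); show(p+[0,0,100],r); show(p+[0,0,200],r)
E
```

```text
top 70 65 ang 1.3 off -102.4 along 91.42414853269918 160.38155388144298
top 100 106 ang -18.8 off 46.6 along -98.34966818668107 96.53721801821533
top 115 126 ang -18.8 off 38.0 along -99.76727130200554 94.97679384124916
top 155 131 ang -18.8 off 14.6 along -99.64649208749282 96.33567822254017
top 160 145 ang -18.9 off 11.7 along -99.69283994377733 98.16866908359044
top 165 135 ang -18.8 off 8.8 along -99.29690332505615 97.93159934629143
top 170 149 ang -18.8 off 6.0 along -99.49718413319941 99.96672855927454
top 175 153 ang -18.9 off 2.9 along -99.41031845239189 97.30927203988335
top 180 147 ang -18.8 off 0.0 along -99.52727194972609 97.55778892772237
top 185 157 ang -19.0 off -2.9 along -98.98946784726479 98.59010118834205
top 190 182 ang -18.8 off -6.2 along -99.65623815079694 97.58971475088921
top 195 423 ang -19.0 off -13.0 along -99.77593900471149 97.42162382426999
top 200 84 ang -19.1 off -12.1 along -93.60002087208666 97.25643514273538
scene 70 122 ang -33.6 off -10.7 along 2.9440789905425038 205.98797633842682
scene 85 12 ang 51.5 off -7.4 along -11.844736670794225 2.04020890
[... 425 characters left out ...]
9022304077504 99.64516306080546
scene 175 34 ang -20.2 off 3.6 along -89.52845756755201 99.96337435410086
scene 180 34 ang -20.1 off 0.7 along -85.82750123691405 100.58774924752291
scene 185 33 ang -19.9 off -2.2 along -88.6109661220106 99.49007308753951
scene 190 57 ang -19.4 off -5.7 along -86.75959369225946 100.01831945591253
scene 195 219 ang -19.0 off -15.7 along -97.08323555786671 100.12129994102055
scene 200 91 ang -19.1 off -12.8 along -97.68323428049149 97.47159566497456
[ 554.417 -215.501  251.025] [ 0.79   0.501 -0.337  1.863 -0.45   0.933 -1.122] 0.6009931246795817
shift [ 0.686  7.317 -1.5  ] turn [-27.716 -22.552 114.137]
shift [0.686 7.317 0.166] turn [-27.716 -22.552 114.137]
```

>>> step_arm --moves "-0.05 0 0.4 0 0 0; 0 0.2 0.7 -2 -2 8; 0.05 0.6 0.8 -4 -3.5 17; 0.1 1.2 0.8 -7 -5.5 28; 0.2 1.9 0.8 -9.5 -7.5 38; 0.3 2.7 0.8 -12 -10 49; 0.35 3.5 0.8 -14.5 -12 60; 0.4 4.3 0.8 -17 -14 70; 0.45 5.1 0.8 -19.5 -16 80; 0.5 5.8 0.7 -22 -18 90" --jaw 0.6

```text
time: 13.0
ee_pos: [583.5, 137.3, 291.1]
tool_rot: [-0.065, 0.801, 0.595, 0.011]
wrist_force: [1.2, -0.1, 0.2]
gripper_width: 0.603
```

```bash
python3 - <<'E'
from plan import *
print(cur()[0],status.sense()["qpos"])
p,r=coaster(); show(p+[0,0,80],r)
E
```

```text
[583.523 137.32  291.114] [ 0.217  0.449 -0.635  1.799  0.154  0.99  -0.749]
shift [ 0.201  1.436 -2.502] turn [-5.945 -4.856 24.972]
```

>>> step_arm --moves "0.05 0.2 -0.1 -1.5 -1 6; 0.1 0.6 -0.2 -3 -2.4 12; 0.15 1 -0.4 -4.5 -3.6 19; 0.18 1.3 -0.7 -6 -4.8 25; 0.18 1.43 -1.2 -6 -4.8 25; 0.18 1.43 -1.8 -6 -4.8 25; 0.18 1.43 -2.3 -6 -4.8 25; 0.18 1.43 -2.5 -6 -4.8 25; 0.18 1.43 -2.5 -6 -4.8 25; 0.18 1.43 -2.5 -6 -4.8 25" --jaw 0.5

```text
time: 14.25
ee_pos: [595.1, 221.4, 142.1]
tool_rot: [-0.0, 0.657, 0.754, 0.0]
wrist_force: [-0.2, 0.0, 1.1]
gripper_width: 0.503
```

```bash
python3 - <<'E'
from plan import *
print(cur()[0],status.sense()["qpos"])
p,r=coaster(); show(p-[1,0,0],r)
s=viewer.snapshot("scene"); cv2.imwrite("pics/d.png",cv2.resize(s["pixels"][100:240,250:400,::-1],None,fx=4,fy=4))
E
```

```text
[595.122 221.422 142.053] [-0.028  0.651 -0.586  1.866  0.498  0.775 -0.747]
shift [-0.009  0.035 -1.351] turn [-0.021 -0.023  0.383]
```

View pics/d.png

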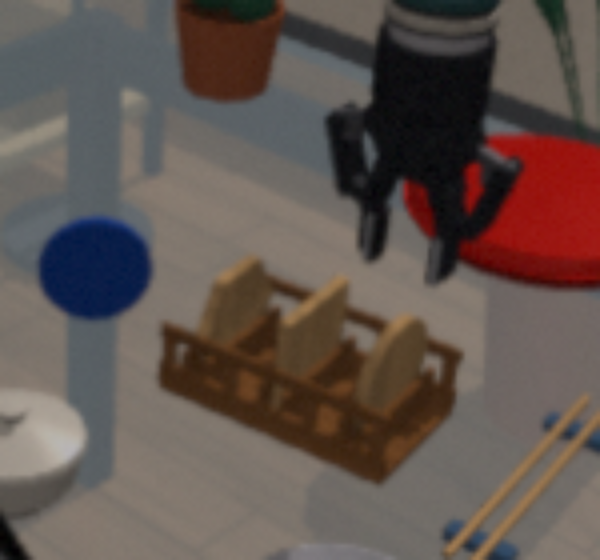

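The fingers at (375,245) and (440,265) straddle the round coaster's top at (410,325). Descend and grip.

>>> step_arm --moves "-0.01 0.03 -0.2 0 0 0.4; -0.01 0.03 -0.4 0 0 0.4; -0.01 0.03 -0.6 0 0 0.4; -0.01 0.03 -0.8 0 0 0.4; -0.01 0.03 -1 0 0 0.4; -0.01 0.03 -1.15 0 0 0.4; -0.01 0.03 -1.28 0 0 0.4; -0.01 0.03 -1.34 0 0 0.4; -0.01 0.03 -1.34 0 0 0.4; -0.01 0.03 -1.34 0 0 0.4"

```text
time: 15.55
ee_pos: [594.0, 222.8, 60.7]
tool_rot: [-0.001, 0.654, 0.756, -0.001]
wrist_force: [-0.6, -0.1, 0.4]
gripper_width: 0.498
```

>>> step_arm --moves "0 0 0 0 0 0; 0 0 0 0 0 0; 0 0 0 0 0 0; 0 0 0 0 0 0; 0 0 0 0 0 0; 0 0 0 0 0 0; 0 0 0 0 0 0; 0 0 0 0 0 0; 0 0 0 0 0 0; 0 0 0 0 0 0" --jaw 0 --squeeze 40

```text
time: 16.8
ee_pos: [593.9, 222.7, 60.5]
tool_rot: [-0.001, 0.654, 0.756, -0.001]
wrist_force: [0.3, -0.1, 4.7]
gripper_width: 0.105
```

>>> step_arm --moves "0 0 0.15 0 0 0; 0 0 0.35 0 0 0; 0 0 0.6 0 0 0; 0 0 0.9 0 0 0; 0 0 1.2 0 0 0; 0 0 1.5 0 0 0; 0 0 1.9 0 0 0; 0 0 2.3 0 0 0; 0 0 2.6 0 0 0; 0 0 2.8 0 0 0"

```text
time: 18.05
ee_pos: [593.8, 222.7, 229.8]
tool_rot: [-0.0, 0.654, 0.756, -0.001]
wrist_force: [-0.0, 0.1, 0.6]
gripper_width: 0.111
```

```bash
python3 - <<'E'
from plan import *
p,r,n=final(); print(cur()[0],status.sense()["gripper_width"],p); show(p,r)
E
```

```text
[593.843 222.731 229.751] 0.11061606063842196 [629.063   8.61  252.812]
shift [ 0.587 -3.569  0.384] turn [ 20.199 -24.325  61.323]
```

>>> step_arm --moves "0.03 -0.2 0.05 1 -1.2 3; 0.1 -0.6 0.1 3 -4 10; 0.17 -1 0.15 6 -7 17; 0.24 -1.45 0.2 8 -10 25; 0.31 -1.9 0.25 11 -13 33; 0.38 -2.35 0.3 13 -16 40; 0.45 -2.8 0.33 16 -19 48; 0.53 -3.2 0.36 18 -22 55; 0.57 -3.45 0.38 19.5 -23.5 59; 0.587 -3.57 0.38 20.2 -24.3 61.3"

```text
time: 19.3
ee_pos: [629.0, 5.5, 249.9]
tool_rot: [0.042, 0.16, 0.953, 0.255]
wrist_force: [0.0, -0.4, 0.7]
gripper_width: 0.112
```

```bash
cat > disc.py <<'E'
from plan import *
from fit import both,sel,plane
def run(tag):
    p,r,n=final(0); print("target",p,"n",n)
    for nm,P in zip(("top","scene"),both(tag)):
        d=P-p; k=P[(np.linalg.norm(d,axis=1)<75)&(abs(d@n)<25)]
        S=np.load(f"{nm}{tag}.npz"); px=S["pixels"].reshape(-1,3).astype(int)
        m=(np.linalg.norm(d,axis=1)<75)&(px[:,0]-px[:,2]>25); k=P[m]
        print(nm,len(k))
        if len(k)>30:
            c,nn,s,q=plane(k); nn=nn*np.sign(nn@n); x=k-p
            w=np.array([np.sin(FR),-np.cos(FR),0]); t=np.cross(n,w); t*=np.sign(t[2])
            print(" plane c",c,"n",nn,"rms",s,q,"ang",np.degrees(np.arccos(nn@n)),"axial",np.percentile(x@n,[5,50,95]),"w",np.percentile(x@w,[1,99]),"t",np.percentile(x@t,[1,99]))
E
python3 - <<'E'
from plan import *
import disc,tab
p,r,n=final(); show(p,r); print(status.sense()["qpos"],status.sense()["joint_velocities"].round(3))
disc.run("5")
d=np.load("top5.npz"); e=np.load("scene5.npz")
cv2.imwrite("pics/e.png",np.hstack([cv2.resize(x["pixels"][b:b+200,a:a+200,::-1],(400,400)) for x,a,b in((d,200,90),(e,150,100))]))
E
```

```text
shift [0.001 0.051 0.048] turn [ 0.012 -0.134  0.142]
[ 0.945  0.775 -1.236  1.894  0.379  0.723  0.895] [ 0.107  0.097 -0.049 -0.067 -0.15   0.093  0.561]
target [630.196  11.921 246.75 ] n [0.281 0.819 0.5  ]
top 454
 plane c [612.39   18.932 246.019] n [0.278 0.819 0.503] rms 0.6624596045532739 347 ang 0.20457365486275184 axial [-7.378  0.257  1.486] w [-46.023  18.725] t [-41.82   52.514]
scene 264
 plane c [646.235  -6.826 253.721] n [0.286 0.841 0.458] rms 1.8443987983667327 204 ang 2.7122982637889925 axial [-9.712 -7.767 -1.022] w [-22.551  45.09 ] t [-42.278  61.984]
```

View pics/e.png

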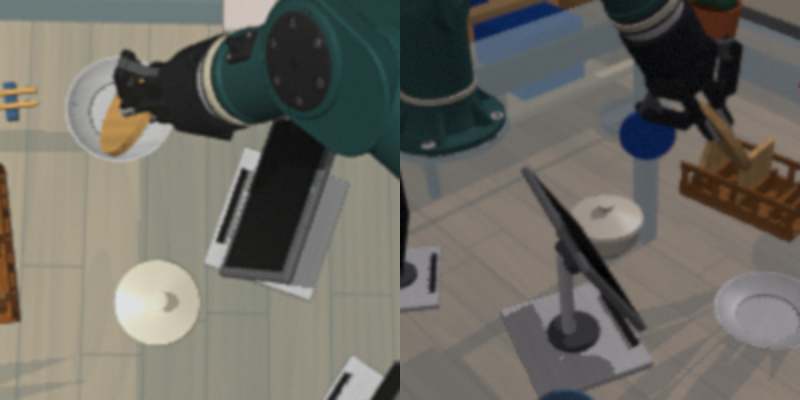

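The coaster is parallel to the screen in front of it, and the tablet still leans back 30°. Let the arm settle; joint 3 is near its limit (-1.236 of -1.27), so I'll watch it.

>>> step_arm --moves "0 0 0 0 0 0; 0 0 0 0 0 0; 0 0 0 0 0 0; 0 0 0 0 0 0; 0 0 0 0 0 0; 0 0 0 0 0 0; 0 0 0 0 0 0; 0 0 0 0 0 0; 0 0 0 0 0 0; 0 0 0 0 0 0"

```text
time: 20.65
ee_pos: [628.9, 8.4, 251.2]
tool_rot: [0.042, 0.159, 0.953, 0.255]
wrist_force: [-0.2, 0.1, -0.1]
gripper_width: 0.111
```

```bash
python3 - <<'E'
from plan import *
import disc,tab
p,r,n=final(); show(p,r); s=status.sense();print(s["qpos"],s["joint_velocities"].round(3),s["gripper_width"])
disc.run("6")
import fit
T=np.load("top6.npz")["W"].reshape(-1,3)
f=np.array([np.cos(FR),np.sin(FR),0]);m=T-C;nn=n
k=T[(abs(m@nn-23)<6)&(np.linalg.norm(m,axis=1)<125)&(T[:,2]>85)]
print("screen",fit.plane(k),n)
for a,b in(((400,100,66),(490,280,110)),((490,100,66),(555,280,110)),((555,100,66),(680,280,110))):
    q=fit.sel(np.load("scene6.npz")["W"].reshape(-1,3),a,b); print(len(q),q.min(0) if len(q) else 0,q.max(0) if len(q) else 0)
E
```

```text
shift [0.002 0.003 0.028] turn [ 0.064 -0.037  0.024]
[ 0.942  0.773 -1.238  1.895  0.379  0.721  0.892] [-0.001 -0.001 -0.002  0.001  0.001  0.001 -0.001] 0.11056192849261624
target [630.196  11.921 246.75 ] n [0.281 0.819 0.5  ]
top 452
 plane c [612.153  22.03  246.784] n [0.279 0.818 0.503] rms 0.5868536067532417 336 ang 0.19503343523894476 axial [-4.577  3.145  4.258] w [-47.294  15.829] t [-42.754  55.491]
scene 259
 plane c [646.167  -3.291 256.23 ] n [0.291 0.844 0.45 ] rms 1.9624842683017365 212 ang 3.2372812410381906 axial [-6.505 -3.459  2.815] w [-25.17   43.109] t [-37.913  59.06 ]
screen (array([ 561.494, -148.007,  147.678]), array([0.278, 0.816, 0.507]), np.float64(0.7403560648791795), 2194) [0.281 0.819 0.5  ]
79 [458.636 163.954  66.012] [472.812 212.363  93.951]
139 [517.466 172.091  66.004] [540.152 257.747  95.188]
0 0 0
```

```bash
python3 -c "
from rig import order; print(order.close_job())"
```

```text
the job is handed in; nothing more can be done
None
```

The tablet is set as asked. The round coaster is held still in front of the screen, and the job is handed in; no verdict was reported.

- **Tablet:** I gripped its top rim, turned it square to its foot and leaned it back. The screen's last plane fit is within about 0.5° of the target: square to the foot within 0.2° and leaning about 30.5°.
- **Coaster:** I gripped the round coaster, drew it up out of the rack and turned it parallel to the screen. The top camera puts it about 0.3° off the screen's plane. It is within a few mm of 20 cm straight out and centred to within about 4 mm. The arm had stopped moving and the clock stood at about 21 s.

- **Mishap:** On my first approach a finger landed on the tablet's rim, with 64 N on the wrist at the last reading. That is below the 120 N wrist limit. It swung the tablet to about -43° swivel and -11° tilt before I lifted off, re-measured and corrected it. I read it as finger contact, so I don't think it counts against the 40 N limit on the arm and gripper body. I can't rule out that it would be counted.
- **Disagreeing check:** The scene camera put the coaster about 3° off the target plane, against 0.2° for the top camera. It sees the coaster's back partly hidden by the fingers, so I trusted the top camera.
- **Not fully checked:** The square and hex coasters still stand in the rack, but the one nearest the robot was partly hidden in the last picture. I did not re-measure the tableware; it looked in place.
- **Joint 3:** It is close to its limit at -1.238 of -1.27 rad, but within range.

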